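Jog a gravity tube dispenser and let its lever recentre

ROBOT

A 7-joint arm with a two-finger parallel gripper is mounted at the origin on a cart in front of the work surface, level with it; the furniture and walls round the work are solid. World frame = base frame: x ahead of the robot, y to its left, z up, the work surface at z = 0. Lengths are in m, angles in degrees, forces in N, time in s.
With the tool pointing down it reaches from about 0.425 to 0.875 m from the base axis. Payload 4.7 kg.
Tool frame: the origin (TCP) lies at the very end of the fingers, on their centre line; the grasp point (between the pads) lies 19 mm behind it; z points along the fingers, y is the line along which they close (so a half turn about z gives the same grasp; the last joint's range is limited). The gripper opens to 87 mm and grips with 3 to 60 N. Pads are 19 mm wide; open, the fingers measure 117 mm over their backs; the gripper's body (75 mm by 190 mm) begins 51 mm behind the grasp point.
Start: joints at [67.557, 18.392, -4.016, 83.108, 1.295, 78.541, -3.26], TCP at [0.257, -0.597, 0.223] pointing down, gripper open.
Joint ranges: [-163.93, 163.93], [-17.29, 119.83], [-79.2, 71.16], [3.27, 140.29], [-89.18, 269.18], [5.43, 117.66], [-154.24, 154.24]. Speed limits (degrees/s): [147.25, 147.25, 180, 180, 180, 180, 180].

INTERFACE

Orientations are given as [roll, pitch, yaw] about the fixed x, y, z axes, in that order (R = Rz(yaw) Ry(pitch) Rx(roll)).
In Python, from cell import get_obs, read_camera, sign_off, silhouettes gives the robot as it stands.
- The arm moves only by the tool play_rows, never from a script. Its argument "steps" is a list that holds one entry, the list of rows, each a list of 7 numbers: the shift along the tool's x, y, z in m, then the turn, a rotation vector about the tool's x, y, z in rad, then the finger opening in m, from 0 to 0.087. A call has 1 to 12 rows; each row shifts and turns the commanded pose from where the row before left it, along the tool's axes as they then stand; what a row does not reach is not made up. A row lasts 1/10 s, in which the tool goes at most 50 mm and 8.59 degrees, less where a joint would pass 70% of its speed; a pose out of reach is approached as far as the arm can. A call is refused whole if a number of a shift passes 0.05 or a number of a turn 0.15, either way. A call with a gripper value outside its range is refused whole. The fingers move at their own pace and stop on an object; "force" is the grip in N (left out, the last holds). Time passes only in rows, so rows that do not move let the fingers close. It gives the time, the measured TCP pose, the force, the opening and the grip force at its end, in the units of the state.
- get_obs(): the state, without advancing time (a new reading comes with each control period).
- read_camera(name): name is "side" or "top"; returns a dict with "frame" (420x560x3 uint8, red, green, blue), "intrinsics" (3x3 intrinsics, pixels), "view" (4x4, takes a point from world to camera coordinates). Camera axes: x right, y up, looking along -z (the intrinsics and any distortion apply to the point x, -y, -z); pixel columns grow to the right and rows downward; lengths in m; the calibration is good to about 2 mm. A picture is of the moment at which its call begins. There is no depth.
- sign_off(): hands the job in; it is judged then, once.
Trained networks look in the newest picture that a camera, given by its name, has taken for a name from the list of things; names that differ only in an ending like _2 or _b are one class to them, and where a whole thing is asked for, a point or a joint stands for the part that bears it (a point fixed in the world has none). Each returns a list of dicts, best first, with "p" (0 to 1); they miss things now and then, are a little off and sometimes report something else, mostly with a low value. They report only what shows in the picture. A call takes as long as a camera call. They do not tell look-alikes from the thing itself.
- silhouettes(camera, name): "pixels" (420x560 bool, what is visible of it) and "extent" ([left, top, right, bottom] in pixels, round what is visible of it).
The state is a dict: "time_s": time; "qpos": joint angles; "joint_velocities": joint speeds; "effort": joint torques, N m; "tool_pos": TCP position; "tool_rot": TCP orientation; "force": force on the tool from outside, world axes, zero at the start; "wrist_torque": the same for the moment, N m; "grip_width": finger opening in m; "grasp_force": force on a finger pad.
Only numpy, scipy, OpenCV 4.12 (cv2) and the standard library are available. Lean on these libraries where they do the work, as an engineer would, in place of code of your own. Each camera call takes 0.05 s, during which the arm holds its last target. There are 200 camera calls.

TASK

The open tray stands under one of the dispenser's two outlets. Tip the dispenser's spring-centred hand lever fully over towards the tray's side, hold it there for about a second so that the tube of that lane rolls down into the tray, then let the lever spring back upright and stay clear of it. Leave the other tube waiting in its lane, do not touch the tubes with the robot, and leave everything else where it stands.

Things in the scene. Friction and masses are not known exactly. Their poses are not given: they have to be found in the camera images.
- dispenser: Two-lane gravity dispenser, white sheet metal, fixed to the worktop: 170 mm deep (x), 350 wide (y), 132 high without the lever. Origin: centre of its underside; x to its back (away from the robot), y to its left; yaw varies. Lanes at y = +102 and -102 mm, 130 wide, slope down 12 degrees to the open front. Between them a tower 75 wide and 113 high; the hand lever comes out of its top.
- gate_left (a point): Top of the left lane's gate, a steel plate 40 mm wide that stands 14 mm out of the lane, 90 mm above the worktop, 45 mm behind the lane's front lip (lip 66 mm high); it holds back one tube. Fixed point of the dispenser, with its axes.
- gate_right (a point): The same point for the right lane's gate.
- jog_lever (a joint): Hand lever, radians: 0 upright (spring-centred), positive tipped to the dispenser's left (+y), negative to its right; stops at +-0.36. Turns about the dispenser's x axis through lever_pivot. Tipped left it lowers only the left gate, right only the right; a tube goes beyond about 0.18; over 0.25 is fully over. About 6 N at the grip reach the stop; let go, it swings back by itself in half a second.
- lever_grip (a point): Point on the axis of the lever's black grip, 125 mm from the pivot, 185 mm above the worktop when upright. The grip is round, about 24 mm thick, and reaches from 41 mm below this point to 37 mm above it; below it is a steel rod 10 mm thick. Moves with the lever.
- lever_pivot (a point): Middle of the lever's pivot: at x = -30 mm, y = 0 of the dispenser, 60 mm above the worktop. Fixed to the dispenser, with its axes.
- tray: White open carton tray, its x axis pointing to the robot, 85 mm (x) by 150 mm (y), 55 mm high, walls 2 mm, loose, 0.25 kg. Origin: centre of its underside. It stands on the worktop directly in front of one lane's outlet, its centre about 128 mm in front of the dispenser's centre and 103 mm to the left or to the right.
- cooler: Closed bench cooler, a flat blue box with a clear lid, 74 x 107 x 38 mm, loose, standing in front of the other outlet. Origin: centre of its underside. Not to be moved.
- tube_left: Screw-cap tube, 117 mm long, 34 mm over its cap, 50 g, lying across the left lane behind its gate. Origin: middle of its pointed end; z runs along the tube to the cap.
- tube_left_mid (a point): Middle of the tube's length on its axis, for the tube that starts in the left lane.
- tube_right: The same kind of tube, lying across the right lane behind its gate. Origin: middle of its pointed end; z runs along the tube to the cap.
- tube_right_mid (a point): Middle of the tube's length on its axis, for the tube that starts in the right lane.
- timer: Bystander: small white timer, 54 x 62 x 62 mm, standing to the right. Origin: centre of its underside.
Mind the look-alikes: they are no part of the job. Leave any orange look-alike of the tube_right alone.

How it is judged (in metres and radians):
On the way:
1. the lever is held tipped more than 0.25 rad towards the tray's side for half a second (((y of tray in the frame of dispenser above 0 m and value of joint jog_lever above 0.25 rad) or (y of tray in the frame of dispenser below 0 m and value of joint jog_lever below -0.25 rad))), for 0.5 s.
At the end, for the whole second after the job is handed in: The tube of the lane behind the tray lies at rest inside the tray (its middle within the tray's walls and less than 50 mm above the tray's underside), the tray stands flat, the other tube is still behind its gate, and the lever is at rest within 0.06 rad of upright (((y of tray in the frame of dispenser above 0 m and x of tube_left_mid in the frame of tray between -0.042 and 0.042 m and y of tube_left_mid in the frame of tray between -0.07 and 0.07 m and z of tube_left_mid in the frame of tray below 0.05 m and linear speed of tube_left below 0.03 m/s and x of tube_right_mid in the frame of dispenser above -0.03 m and height (world z) of tube_right_mid above 0.08 m) or (y of tray in the frame of dispenser below 0 m and x of tube_right_mid in the frame of tray between -0.042 and 0.042 m and y of tube_right_mid in the frame of tray between -0.07 and 0.07 m and z of tube_right_mid in the frame of tray below 0.05 m and linear speed of tube_right below 0.03 m/s and x of tube_left_mid in the frame of dispenser above -0.03 m and height (world z) of tube_left_mid above 0.08 m)) and value of joint jog_lever between -0.06 and 0.06 rad and velocity of joint jog_lever between -0.1 and 0.1 rad/s and angle between tray's own z axis and vertical below 0.1 rad); the robot touches nothing.
It fails at once if the robot touches a tube (contact force between any of the fingers, the arm and tube_left above 0.3 N or contact force between any of the fingers, the arm and tube_right above 0.3 N).
It fails at once if the lever is tipped more than 0.14 rad away from the tray's side ((y of tray in the frame of dispenser above 0 m and value of joint jog_lever below -0.14 rad) or (y of tray in the frame of dispenser below 0 m and value of joint jog_lever above 0.14 rad)).
It fails at once if the tray is moved more than 30 mm (distance of tray from where it was at the start of the episode above 0.03 m).
It fails at once if the cooler or the timer is moved more than 20 mm (distance of any of timer, cooler from where it was at the start of the episode above 0.02 m).
It also fails if it takes over 35 s, if anything falls off the work surface, if the arm or the gripper's body presses on something with over 40 N, if the wrist force passes 120 N, or if a joint passes its speed limit or range.

## Working session

There is one attempt and no reset: what is moved stays moved. The work goes in short steps, Python scripts to look and compute and a tool call to move; the robot and the scene stay as the last step left them, time stands still between calls to the robot, and variables do not carry over. Pictures are saved under pics/ and viewed, at most 10 in all, crops included, and the job is handed in when it is done.

Besides the shell and the picture viewer there is one more tool, called after "Call:" as name(argument=value, ...) on one line, values as JSON. play_rows: Moves the arm, as the interface text tells. Its arguments: {"type":"object","properties":{"steps":{"type":"array","items":{"type":"array","items":{"type":"array","items":{"type":"number"}}}},"force":{"type":"number"}},"required":["steps"]}

```bash
mkdir -p pics; ls
python3 - <<'E'
from cell import *
import cv2,numpy as np
o=get_obs();print({k:np.round(o[k],3) for k in ('time_s','tool_pos','tool_rot','grip_width')})
ims=[]
for c in("side","top"):
    r=read_camera(c);cv2.imwrite(f"pics/{c}0.png",r["frame"][:,:,::-1])
    print(c,r["intrinsics"].tolist(),np.round(r["view"],4).tolist(),[k for k in r])
    for n in("dispenser","lever_grip","tray","cooler","tube_left","tube_right","timer"):
        for s in silhouettes(c,n)[:3]:
            ys,xs=np.nonzero(s["pixels"]);print(n,round(s["p"],2),s["extent"],xs.mean().round(1),ys.mean().round(1))
E
```

```text
pics
{'time_s': np.float64(0.0), 'tool_pos': array([ 0.256, -0.597,  0.221]), 'tool_rot': array([-1.7989e+02,  6.0000e-03,  2.3247e+01]), 'grip_width': np.float64(0.087)}
side [[388.00906229606414, 0.0, 279.97639054690393], [0.0, 388.00906229606414, 210.59624591372415], [0.0, 0.0, 1.0]] [[-0.9534, -0.3016, -0.0086, 0.4402], [0.1111, -0.3773, 0.9194, -0.1875], [-0.2805, 0.8756, 0.3932, -0.8522], [0.0, 0.0, 0.0, 1.0]] ['frame', 'intrinsics', 'view']
dispenser 0.58 [142.6, 189.6, 285.3, 318.6] 210.2 253.1
dispenser 0.31 [200.1, 188.4, 264.5, 271.0] 229.2 220.4
dispenser 0.15 [240.2, 207.6, 265.1, 228.3] 254.6 218.7
lever_grip 0.75 [195.7, 190.5, 262.6, 275.5] 228.6 218.8
tray 0.66 [239.4, 207.7, 268.0, 229.7] 254.5 218.4
tray 0.63 [207.4, 266.2, 280.2, 338.4] 245.1 299.6
cooler 0.85 [266.2, 242.9, 314.5, 279.3] 289.5 258.3
tube_left 0.92 [181.5, 239.9, 218.3, 268.8] 202.3 255.6
tube_right 0.6 [239.4, 207.9, 265.8, 229.8] 254.6 218.3
tube_right 0.4 [287.0, 212.6, 298.9, 223.2] 292.0 219.0
timer 0.52 [328.3, 191.8, 345.6, 214.2] 338.5 204.8
top [[391.3675738611934, 0.0, 279.82667723093516], [0.0, 391.3675738611934, 201.7783169892254], [0.0, 0.0, 1.0]] [[-0.0057, -0.9998, -0.0168, -0.0309], [0.9966, -0.007, 0.0817, -0.502], [-0.0818, -0.0162, 0.9965, -1.0389], [0.0, 0.0, 0.0, 1.0]] ['frame', 'intrinsics', 'view']
dispenser 0.62 [167.3, 121.5, 312.0, 215.8] 237.7 169.0
lever_grip 0.56 [191.7, 167.1, 281.8, 193.6] 234.2 178.4
tray 0.83 [161.5, 193.5, 225.3, 235.7] 194.0 213.2
tray 0.35 [169.6, 124.6, 312.4, 214.5] 237.4 168.9
cooler 0.69 [251.4, 210.8, 291.8, 243.2] 269.4 226.3
tube_left 0.77 [172.3, 158.4, 220.3, 175.6] 198.5 167.6
tube_right 0.7 [328.5, 178.9, 365.2, 206.9] 345.7 193.7
tube_right 0.66 [257.7, 178.1, 302.0, 195.2] 279.1 182.3
timer 0.66 [393.9, 234.9, 425.7, 256.1] 407.1 247.1
```

View pics/side0.png

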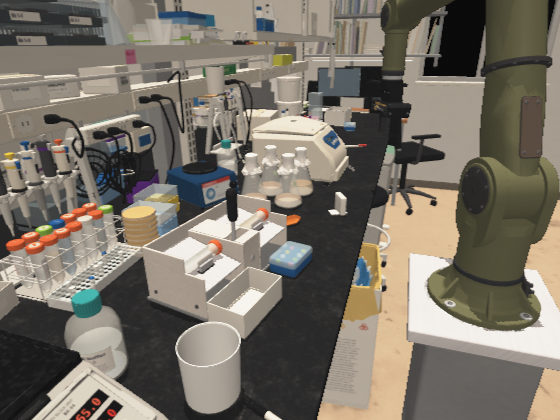

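View pics/top0.png

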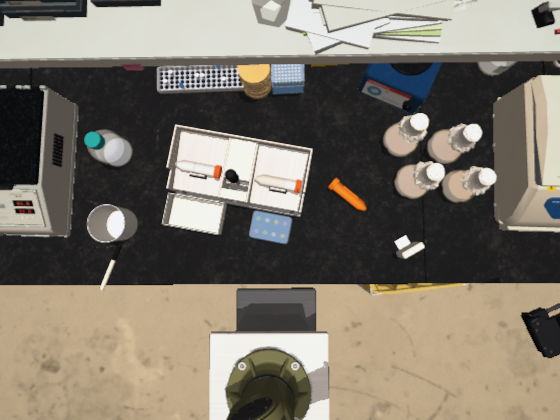

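The top view shows the tray at (194,213) in front of the dispenser's left lane, the cooler at (270,227) in front of the right lane, and the lever grip near (232,176). The tubes are at (198,169) and (279,183). An orange look-alike lies loose at (347,194) and isn't part of the job. In the side view the grip stands at about (232,205). I'll check one enlarged crop of both views.

Run:
```python
import cv2,numpy as np
a=cv2.imread("pics/side0.png")[170:345,135:320];b=cv2.imread("pics/top0.png")[115:250,155:320]
a=cv2.resize(a,None,fx=3,fy=3,interpolation=2)[:540];b=cv2.resize(b,(240,196));
cv2.imwrite("pics/sc.png",cv2.resize(cv2.imread("pics/side0.png")[170:320,135:320],None,fx=4,fy=4,interpolation=2))
cv2.imwrite("pics/tc.png",cv2.resize(cv2.imread("pics/top0.png")[115:245,155:320],None,fx=4.5,fy=4.5,interpolation=2))
```

```text
(no output)
```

View pics/sc.png

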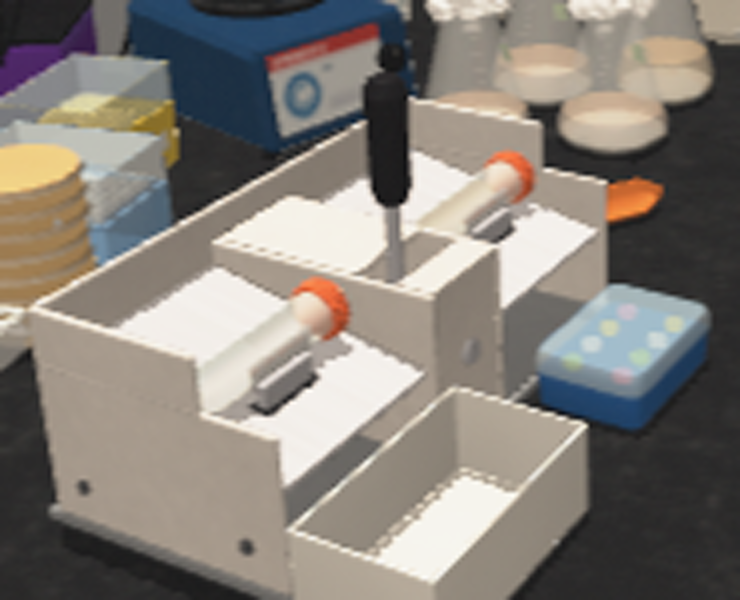

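View pics/tc.png

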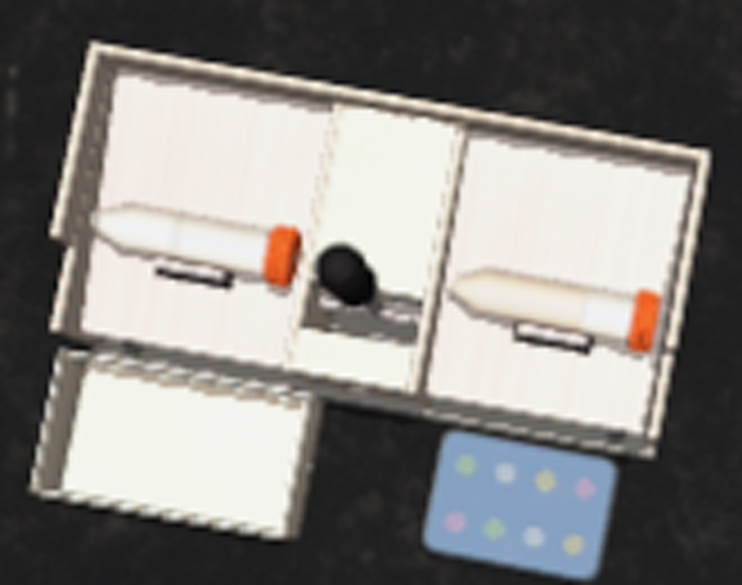

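The crops show the lever upright, coming out of the tower. In full-image pixels the grip point is about (232.7,200) in the side view and (232,176) in the top view. The tray is under the left (+y) outlet, so the lever goes to +y. Both tubes that matter lie behind their gates.

```bash
cat > h.py <<'E'
import numpy as np
from cell import *
from scipy.optimize import least_squares
def cams():return {c:(lambda r:(r["intrinsics"],r["view"],r["frame"]))(read_camera(c)) for c in("side","top")}
def proj(c,p):
    q=c[1]@np.r_[p,1];q=c[0]@[q[0],-q[1],-q[2]];return q[:2]/q[2]
def tri(C,obs):
    s=least_squares(lambda p:np.concatenate([proj(C[c],p)-o for c,o in obs.items()]),[.6,.1,.15]);return s.x,s.fun
E
python3 - <<'E'
from h import *
C=cams()
S=lambda u,v:np.array([135+u/4,170+v/4]);T=lambda u,v:np.array([155+u/4.5,115+v/4.5])
print("grip",tri(C,{"side":S(391,120),"top":T(347,276)}))
D=[((.085,.175,.132),"top",T(93,44)),((.085,-.175,.132),"top",T(708,152)),((-.03,0,.185),"top",T(347,276)),((-.03,0,.185),"side",S(391,120)),
((.085,.175,.132),"side",S(32,312)),((-.03,0,.222),"side",S(391,42)),((-.0375-.047,.0375,.113),"side",S(435,295)),((-.085,-.0375,.113),"side",S(497,243)),]
def W(x,p):
    c,s=np.cos(x[2]),np.sin(x[2]);return np.array([x[0]+c*p[0]-s*p[1],x[1]+s*p[0]+c*p[1],p[2]])
s=least_squares(lambda x:np.concatenate([proj(C[c],W(x,p))-o for p,c,o in D]),[.6,.1,0],loss="soft_l1")
print(s.x,np.degrees(s.x[2]));print(np.array([proj(C[c],W(s.x,p))-o for p,c,o in D]).round(1))
print("grip",W(s.x,(-.03,0,.185)))
E
```

```text
grip (array([0.54721971, 0.07181143, 0.19298579]), array([ 0.29175474,  0.0418553 , -0.108755  , -0.28114988]))
[ 0.57618053  0.06685168 -0.18232683] -10.44655787775256
[[-1.2 -2.5]
 [ 1.8 -2.5]
 [ 0.2  0.5]
 [ 0.6  3.5]
 [-2.8 -1.6]
 [-0.3  7.4]
 [ 2.5  0.4]
 [ 4.6 -0.1]]
grip [0.54667779 0.07229123 0.185     ]
```

Call:
play_rows(steps=[[[0, 0, -0.02, 0, 0, 0.147, 0], [0, 0, -0.02, 0, 0, 0.147, 0], [0, 0, -0.02, 0, 0, 0.147, 0], [0, 0, -0.02, 0, 0, 0.147, 0], [0.008, -0.03, 0, 0, 0, 0, 0], [0.008, -0.03, 0, 0, 0, 0, 0], [0.008, -0.03, 0, 0, 0, 0, 0], [0.008, -0.03, 0, 0, 0, 0, 0], [0.008, -0.03, 0, 0, 0, 0, 0], [0.008, -0.03, 0, 0, 0, 0, 0], [0.008, -0.03, 0, 0, 0, 0, 0], [0.008, -0.03, 0, 0, 0, 0, 0]]])

```text
time_s: 2.1
tool_pos: [0.3634, -0.3716, 0.3028]
tool_rot: [180.0, -0.0, -10.4]
force: [0.6, 0.2, -0.2]
grip_width: 0.0026
grasp_force: 0.0
```

Call:
play_rows(steps=[[[0.009, -0.037, 0, 0, 0, 0, 0], [0.009, -0.037, 0, 0, 0, 0, 0], [0.009, -0.037, 0, 0, 0, 0, 0], [0.009, -0.037, 0, 0, 0, 0, 0], [0.009, -0.037, 0, 0, 0, 0, 0], [0.009, -0.037, 0, 0, 0, 0, 0], [0.009, -0.037, 0, 0, 0, 0, 0], [0.009, -0.037, 0, 0, 0, 0, 0], [0.009, -0.037, 0, 0, 0, 0, 0], [0.009, -0.037, 0, 0, 0, 0, 0], [0, 0, 0, 0, 0, 0, 0], [0, 0, 0, 0, 0, 0, 0]]])

```text
time_s: 3.3
tool_pos: [0.5186, -0.0244, 0.3025]
tool_rot: [180.0, 0.0, -10.3]
force: [0.3, -0.7, 0.0]
grip_width: 0.0001
grasp_force: 0.0
```

Run:
```python
from h import *
import cv2
r=read_camera("side")["frame"];cv2.imwrite("pics/s1.png",cv2.resize(r[110:310,130:330,::-1],None,fx=3,fy=3,interpolation=2))
print(get_obs()["tool_pos"])
```

```text
[ 0.51838862 -0.02584292  0.30248579]
```

View pics/s1.png

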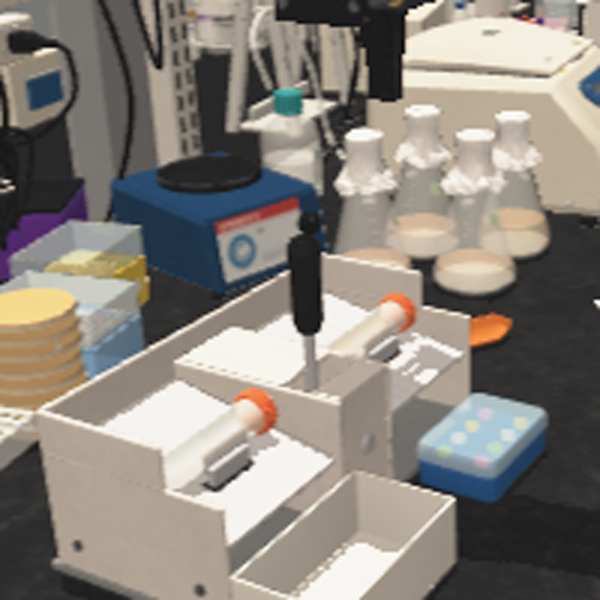

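The closed gripper hangs above and to the right of the lever, with the fingertips at crop (385,95) and the grip at (307,285). The way down beside the lever, over the right lane, is free. I'll lower it about 60 mm short of the grip.

Call:
play_rows(steps=[[[0.005, -0.02, 0, 0, 0, 0, 0], [0.005, -0.02, 0.02, 0, 0, 0, 0], [0, 0, 0.02, 0, 0, 0, 0], [0, 0, 0.02, 0, 0, 0, 0], [0, 0, 0.02, 0, 0, 0, 0], [0, 0, 0.02, 0, 0, 0, 0], [0, 0, 0.017, 0, 0, 0, 0], [0, 0, 0, 0, 0, 0, 0], [0, -0.015, 0, 0, 0, 0, 0], [0, 0, 0, 0, 0, 0, 0]]])

```text
time_s: 4.35
tool_pos: [0.5389, 0.0279, 0.1866]
tool_rot: [-179.9, -0.1, -10.4]
force: [-0.8, 0.9, 0.7]
grip_width: -0.0
grasp_force: 0.0
```

Run:
```python
from h import *
import cv2
r=read_camera("side")["frame"][110:310,130:330,::-1];t=read_camera("top")["frame"][90:290,130:330,::-1]
cv2.imwrite("pics/s2.png",cv2.resize(np.hstack([r,t]),None,fx=2,fy=2,interpolation=2))
print(get_obs()["tool_pos"])
```

```text
[0.53875139 0.0262258  0.18646208]
```

View pics/s2.png

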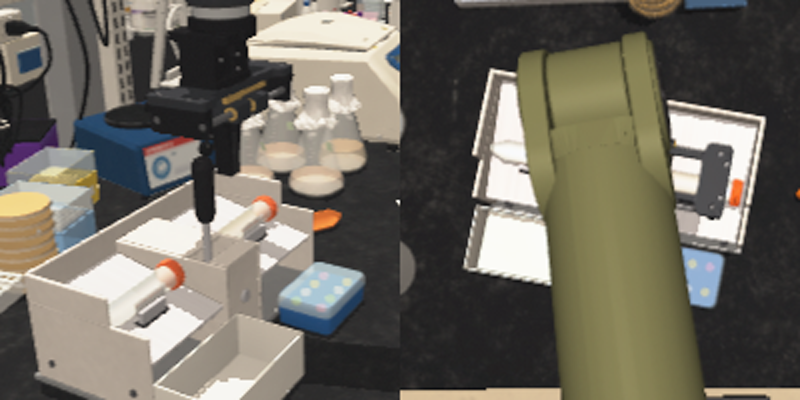

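The fingers stand just right of the grip, at crop (228,140) against (204,190) for the grip, and the lever's ball clears the gripper body. Next I push to the left and hold.

Call:
play_rows(steps=[[[0, -0.009, 0, 0, 0, 0, 0], [0, -0.009, 0, 0, 0, 0, 0], [0, -0.009, 0, 0, 0, 0, 0], [0, -0.009, 0, 0, 0, 0, 0], [0, -0.009, 0, 0, 0, 0, 0], [0, -0.009, 0, 0, 0, 0, 0], [0, -0.007, 0, 0, 0, 0, 0], [0, 0, 0, 0, 0, 0, 0], [0, 0, 0, 0, 0, 0, 0]]])

```text
time_s: 5.35
tool_pos: [0.5491, 0.0866, 0.1851]
tool_rot: [180.0, 0.1, -10.5]
force: [-0.9, -4.1, -0.4]
grip_width: 0.0004
grasp_force: 1.8
```

Run:
```python
from h import *
import cv2
r=read_camera("side")["frame"][110:310,130:330,::-1]
cv2.imwrite("pics/s3.png",cv2.resize(r,None,fx=3,fy=3,interpolation=2))
o=get_obs();print(o["tool_pos"],o["force"])
```

```text
[0.54912089 0.08642118 0.18520389] [-0.47639865 -4.41553951 -0.8415943 ]
```

View pics/s3.png

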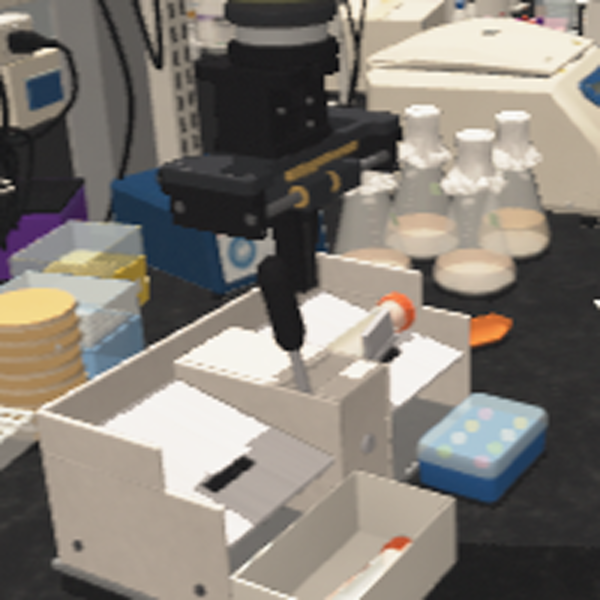

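The lever is tipped left, the left gate is down and the tube already lies in the tray at crop (385,560). The right tube is held by its raised gate. The force is about 4.4 N, so I'll push slightly further to be sure it is fully over, and hold a second.

Call:
play_rows(steps=[[[0, -0.004, 0, 0, 0, 0, 0], [0, 0, 0, 0, 0, 0, 0], [0, 0, 0, 0, 0, 0, 0], [0, 0, 0, 0, 0, 0, 0], [0, 0, 0, 0, 0, 0, 0], [0, 0, 0, 0, 0, 0, 0], [0, 0, 0, 0, 0, 0, 0], [0, 0, 0, 0, 0, 0, 0], [0, 0, 0, 0, 0, 0, 0], [0, 0, 0, 0, 0, 0, 0], [0, 0, 0, 0, 0, 0, 0]]])

```text
time_s: 6.5
tool_pos: [0.5498, 0.0903, 0.1853]
tool_rot: [179.9, 0.0, -10.5]
force: [-1.2, -5.2, -2.0]
grip_width: 0.0004
grasp_force: 2.3
```

Run:
```python
from h import *
import cv2
C=cams()
r=C["side"][2][110:310,130:330,::-1]
# model of the lever: project axis for tilt angles and compare with dark grip centre line
yaw=-.182;piv=np.array([.5467,.0722,.06]);ydir=np.array([-np.sin(yaw),np.cos(yaw),0])
for a in(0,.2,.25,.3,.36):
    print(a,[((proj(C["side"],piv+h*(np.sin(a)*ydir+[0,0,np.cos(a)]))-[130,110])*3).round(0).tolist() for h in(.084,.162)])
cv2.imwrite("pics/s4.png",cv2.resize(r,None,fx=3,fy=3,interpolation=2))
o=get_obs();print(o["tool_pos"],o["force"])
```

```text
0 [[313.0, 330.0], [307.0, 234.0]]
0.2 [[301.0, 341.0], [282.0, 252.0]]
0.25 [[298.0, 344.0], [276.0, 258.0]]
0.3 [[295.0, 347.0], [269.0, 264.0]]
0.36 [[291.0, 352.0], [262.0, 272.0]]
[0.54978627 0.09033949 0.18526385] [-0.95809805 -4.46622961 -1.98388883]
```

View pics/s4.png

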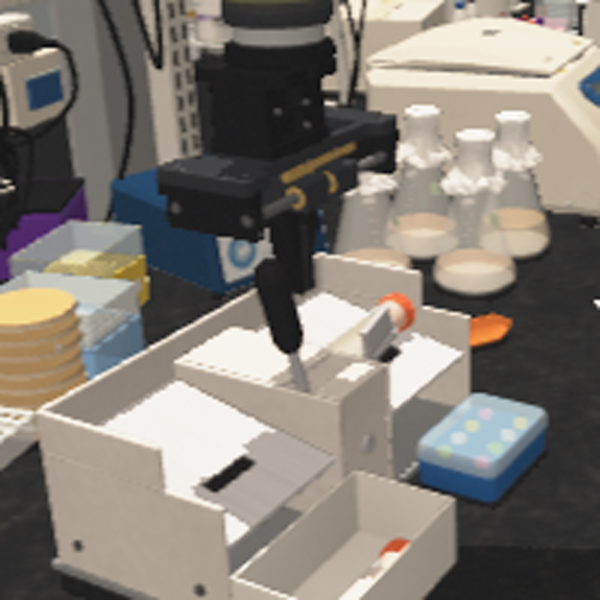

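The grip axis runs from about (266,263) to (291,350), which matches the model at about 0.32 rad, and it has been held for over a second. I'll release by backing off to the right, then rise.

Call:
play_rows(steps=[[[0, 0.007, 0, 0, 0, 0, 0], [0, 0.007, 0, 0, 0, 0, 0], [0, 0.007, 0, 0, 0, 0, 0], [0, 0.007, 0, 0, 0, 0, 0], [0, 0.007, 0, 0, 0, 0, 0], [0, 0.007, 0, 0, 0, 0, 0], [0, 0.009, 0, 0, 0, 0, 0], [0, 0.009, 0, 0, 0, 0, 0], [0, 0.012, 0, 0, 0, 0, 0], [0, 0.012, 0, 0, 0, 0, 0], [0, 0, -0.02, 0, 0, 0, 0], [0, 0, -0.03, 0, 0, 0, 0]]])

```text
time_s: 7.8
tool_pos: [0.5333, 0.0068, 0.2343]
tool_rot: [180.0, 0.2, -10.5]
force: [0.1, 0.7, -0.3]
grip_width: 0.0001
grasp_force: 0.0
```

Call:
play_rows(steps=[[[0, 0, -0.03, 0, 0, 0, 0], [0, 0, -0.03, 0, 0, 0, 0], [-0.008, 0.03, 0, 0, 0, 0, 0], [-0.008, 0.03, 0, 0, 0, 0, 0], [-0.008, 0.03, 0, 0, 0, 0, 0], [-0.008, 0.03, 0, 0, 0, 0, 0], [-0.008, 0.03, 0, 0, 0, 0, 0], [-0.008, 0.03, 0, 0, 0, 0, 0], [-0.008, 0.03, 0, 0, 0, 0, 0], [-0.008, 0.03, 0, 0, 0, 0, 0], [0, 0, 0, 0, 0, 0, 0], [0, 0, 0, 0, 0, 0, 0]]])

```text
time_s: 9.0
tool_pos: [0.428, -0.2168, 0.2956]
tool_rot: [-180.0, -0.0, -10.6]
force: [0.4, 0.3, 0.4]
grip_width: 0.0006
grasp_force: 0.0
```

Run:
```python
from h import *
import cv2
C=cams()
r=C["side"][2][160:350,130:320,::-1];t=C["top"][2][90:280,130:320,::-1]
cv2.imwrite("pics/s5.png",cv2.resize(np.hstack([r,t]),None,fx=2.1,fy=3,interpolation=2))
o=get_obs();print(o["tool_pos"],o["force"])
```

```text
[ 0.42884927 -0.21522707  0.29560647] [ 0.10885796  0.38633751 -0.39124276]
```

View pics/s5.png

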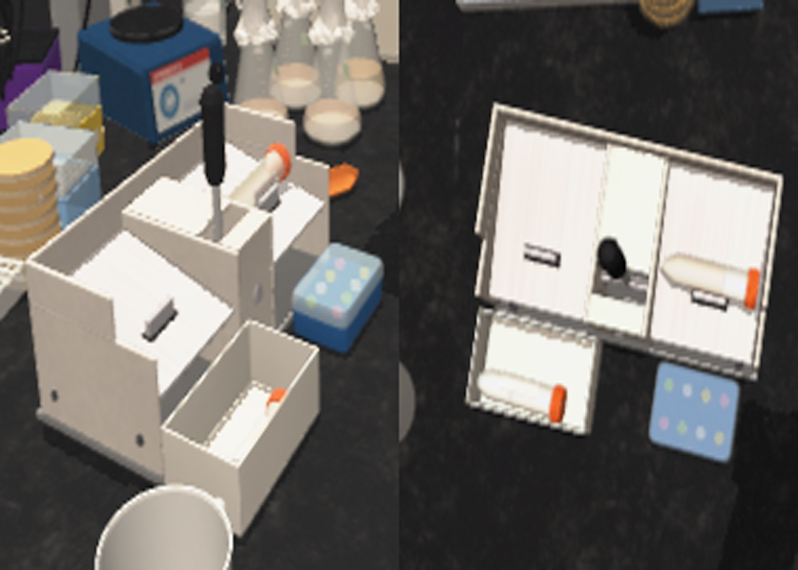

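The left tube lies in the tray at crop (520,393) in the top view, and the right tube waits behind its gate at (710,280). The lever is upright at (612,258), the tray and cooler haven't moved, and the arm is clear.

```bash
python3 -c "from cell import *;print(sign_off())"
```

```text
the job is handed in; nothing more can be done
None
```

The left tube was dispensed into the tray, the lever sprang back upright, the right tube is still waiting behind its gate, and the job is handed in; sign-off returned no verdict.

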